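Kit three spur gears into the caddy

ROBOT

A 6-joint arm with a two-finger parallel gripper is mounted at the origin on the work surface. World frame = base frame: x ahead of the robot, y to its left, z up, the work surface at z = 0. Lengths are in mm, angles in degrees, forces in N, time in s.
With the tool pointing down it reaches from about 350 to 850 mm from the base axis. Payload 8.1 kg.
Tool frame: the origin (TCP) lies between the finger pads; the fingertips stand 17 mm ahead of it and the grasp point (between the pads) lies 2 mm behind it; z points along the fingers, y is the line along which they close (so a half turn about z gives the same grasp; the last joint's range is limited). The gripper opens to 85 mm and grips with 20 to 120 N. Pads are 22 mm wide; open, the fingers measure 114 mm over their backs; the gripper's body (76 mm by 85 mm) begins 54 mm behind the grasp point. The pads swing forward as they close: fully open they stand 13 mm farther back than shut.
Start: joints at [-74.966, 7.471, 85.268, -0, 87.261, -4.893], TCP at [204.518, -564.072, 248.292] pointing down, gripper open.
Joint ranges: [-169.43, 169.43], [-51.17, 129.36], [1.28, 143.12], [-76.62, 256.62], [0, 156.53], [-152.29, 152.29]. Speed limits (degrees/s): [136.94, 136.94, 159.86, 180, 180, 180].

INTERFACE

Orientations are given as [roll, pitch, yaw] about the fixed x, y, z axes, in that order (R = Rz(yaw) Ry(pitch) Rx(roll)).
In Python, from bench import sense, snapshot, hand_in, trace, place_of gives the robot as it stands.
- The arm moves only by the shell command python3 -m handwheel 'ROWS' [FORCE]. ROWS is JSON, a list of rows, each a list of 7 numbers: the opening, from -1 (shut) to 1 (fully open), then the shift along the tool's x, y, z in cm, then the turn, a rotation vector about the tool's x, y, z in rad. A call has 1 to 12 rows; each row shifts and turns the commanded pose from where the row before left it, along the tool's axes as they then stand; what a row does not reach is not made up. A row lasts 1/12 s, in which the tool goes at most 41.7 mm and 7.16 degrees, less where a joint would pass 70% of its speed; a pose out of reach is approached as far as the arm can. A call with a gripper value outside its range is refused whole. The fingers move at their own pace and stop on an object; FORCE is the grip in N (left out, the last holds). Time passes only in rows, so rows that do not move let the fingers close. It gives the time, the measured TCP pose, the force, the opening and the grip force at its end, in the units of the state.
- sense(): the state, without advancing time (a new reading comes with each control period).
- snapshot(name): name is "scene" or "side" or "wrist"; returns a dict with "image" (480x640x3 uint8, red, green, blue), "intrinsics" (3x3 intrinsics, pixels), "k1" (the pictures are not rectified: a ray, as slopes to the right and down, at radius r is drawn at 1 + k1 r^2 times it, then the intrinsics apply), "R" (3x3) and "t" (3): a world point X has camera coordinates R X + t. Camera axes: x right, y down, z forward; pixel columns grow to the right and rows downward; lengths in mm; the calibration is good to about 2 mm. A picture is of the moment at which its call begins. There is no depth.
- hand_in(): hands the job in; it is judged then, once.
Trained networks look in a picture, given as the dict that the camera call returned (one of the last four; its "shot" number tells which), for a name from the list of things; names that differ only in an ending like _2 or _b are one class to them, and where a whole thing is asked for, a point or a joint stands for the part that bears it (a point fixed in the world has none). Each returns a list of dicts, best first, with "conf" (0 to 1); they miss things now and then, are a little off and sometimes report something else, mostly with a low value. They report only what shows in the picture. A call takes as long as a camera call. They do not tell look-alikes from the thing itself.
- trace(picture, query): "pixels" (480x640 bool, what is visible of it).
- place_of(picture, query): "location" ([x, y, z] in mm, in world coordinates, good to about 4 mm: a listed point, or the origin of a listed thing).
The state is a dict: "time": time; "joint_pos": joint angles; "qd": joint speeds; "joint_efforts": joint torques, N m; "tool_pos": TCP position; "tcp_rot": TCP orientation; "ft_force": force on the tool from outside, world axes, zero at the start; "wrist_torque": the same for the moment, N m; "finger_gap": finger opening in mm; "grip_force": force on a finger pad.
Only numpy, scipy, OpenCV 4.12 (cv2) and the standard library are available. Lean on these libraries where they do the work, as an engineer would, in place of code of your own. Each camera call takes 0.05 s, during which the arm holds its last target. There are 200 camera calls.

TASK

Make up the gear kit: pick the three toothed gears from the bench and set each one upright and flat on the floor of the round cup of its own size in the blue caddy - large gear in the large cup, medium in the medium, small in the small. The three smooth belt wheels of the same sizes do not belong to the kit: leave them standing where they are on the bench.

Things in the scene. Friction and masses are not known exactly. Their poses are not given: they have to be found in the camera images.
- gear_large_center (a point): large steel spur gear, loose: a toothed disc 70 mm across the tooth tips and 14 mm thick lying flat, with a plain round hub 28 mm in diameter standing up from its middle, 48 mm high in all (the hub is the part from 14 to 48 mm, to be gripped from above). The point is on its axis, half-way up (24 mm above its underside); z points up
- wheel_large_center (a point): large smooth steel belt wheel, loose, a look-alike that is no part of the kit: the same 70 mm disc, 28 mm hub and heights as the large gear, but the rim is a smooth circle with no teeth. The point is on its axis, half-way up (24 mm above its underside); z points up
- gear_medium_center (a point): medium steel spur gear, loose: a toothed disc 54 mm across the tooth tips and 14 mm thick lying flat, with a plain round hub 24 mm in diameter standing up from its middle, 48 mm high in all (the hub is the part from 14 to 48 mm, to be gripped from above). The point is on its axis, half-way up (24 mm above its underside); z points up
- wheel_medium_center (a point): medium smooth steel belt wheel, loose, a look-alike that is no part of the kit: the same 54 mm disc, 24 mm hub and heights as the medium gear, but the rim is a smooth circle with no teeth. The point is on its axis, half-way up (24 mm above its underside); z points up
- gear_small_center (a point): small steel spur gear, loose: a toothed disc 40 mm across the tooth tips and 14 mm thick lying flat, with a plain round hub 20 mm in diameter standing up from its middle, 48 mm high in all (the hub is the part from 14 to 48 mm, to be gripped from above). The point is on its axis, half-way up (24 mm above its underside); z points up
- wheel_small_center (a point): small smooth steel belt wheel, loose, a look-alike that is no part of the kit: the same 40 mm disc, 20 mm hub and heights as the small gear, but the rim is a smooth circle with no teeth. The point is on its axis, half-way up (24 mm above its underside); z points up
- cup_large_floor (a point): large of the three round white cups in the caddy, fixed: 90 mm inside and 96 mm outside diameter, wall rising 16 mm above its inner floor. The point is the middle of its inner floor (9 mm above the bench); a seated gear's underside rests here; z points up
- cup_medium_floor (a point): medium of the three round white cups in the caddy, fixed: 70 mm inside and 76 mm outside diameter, wall rising 16 mm above its inner floor. The point is the middle of its inner floor (9 mm above the bench); a seated gear's underside rests here; z points up
- cup_small_floor (a point): small of the three round white cups in the caddy, fixed: 56 mm inside and 62 mm outside diameter, wall rising 16 mm above its inner floor. The point is the middle of its inner floor (9 mm above the bench); a seated gear's underside rests here; z points up
- caddy: low blue plastic kit caddy, fixed to the bench, 312 mm long (its x axis) by 110 mm wide (y) with 20 mm high walls and a loop handle at each end (to 182 mm from the middle, 18 mm high); it holds the three cups in one row along its x axis, 99 mm apart, in any order. Origin: middle of its underside, on the bench
Mind the look-alikes: they are no part of the job. Leave any orange or pink look-alike of the part that bears gear_large_center alone. Leave any brown look-alike of the part that bears wheel_medium_center alone.

How it is judged:
By the outcome, as a careful person would: the job done as asked, in the order asked, and still so for the second after the job is handed in, with the robot touching nothing.
It also fails if it takes over 96 s, if anything falls off the work surface, if the arm or the gripper's body presses on something with over 40 N, if the wrist force passes 120 N, or if a joint passes its speed limit or range.

## Working session

There is one attempt and no reset: what is moved stays moved. The work goes in short steps, Python scripts to look and compute and a shell command to move; the robot and the scene stay as the last step left them, time stands still between calls to the robot, and variables do not carry over. Pictures are saved under pics/ and viewed, at most 14 in all, crops included, and the job is handed in when it is done.

```bash
mkdir -p pics; ls; python3 - <<'E'
from bench import *
import cv2
s=sense();print(s['time'],s['tool_pos'],s['tcp_rot'],s['finger_gap'])
for n in("scene","side"):
    p=snapshot(n);cv2.imwrite(f"pics/{n}0.png",p["image"][:,:,::-1])
    for q in["gear_large_center","wheel_large_center","gear_medium_center","wheel_medium_center","gear_small_center","wheel_small_center","cup_large_floor","cup_medium_floor","cup_small_floor","caddy"]:
        print(n,q,[(round(d["conf"],2),[round(float(v)) for v in d["location"]]) for d in place_of(p,q)])
E
```

```text
pics
0.0 [ 204.3834411  -563.54347835  247.20790932] [-1.79890733e+02 -8.17035844e-03  1.99298200e+01] 85.36837929674233
scene gear_large_center [(0.78, [476, -406, 22]), (0.7, [622, -289, 25]), (0.63, [600, 246, 8])]
scene wheel_large_center [(0.94, [618, -16, 22])]
scene gear_medium_center [(0.79, [480, -182, 26])]
scene wheel_medium_center [(0.66, [376, -191, 24]), (0.58, [634, -180, 25]), (0.58, [512, 36, 23])]
scene gear_small_center [(0.95, [463, -52, 24]), (0.2, [506, 253, 10])]
scene wheel_small_center [(0.94, [464, -308, 21]), (0.75, [603, 244, 10])]
scene cup_large_floor [(0.72, [601, 243, 9]), (0.37, [462, -309, 20])]
scene cup_medium_floor [(0.68, [405, 252, 7])]
scene cup_small_floor [(0.88, [505, 255, 10])]
scene caddy [(0.77, [504, 253, 0])]
side gear_large_center [(0.76, [474, -408, 24]), (0.72, [499, 251, 4]), (0.61, [610, -408, 23]), (0.56, [624, -288, 21])]
side wheel_large_center [(0.71, [630, -182, 22]), (0.66, [620, -18, 24])]
side gear_medium_center [(0.57, [479, -178, 28])]
side wheel_medium_center [(0.85, [514, 36, 25]), (0.71, [631, -178, 26])]
side gear_small_center [(0.9, [470, -58, 23])]
side wheel_small_center [(0.88, [460, -306, 24])]
side cup_large_floor [(0.61, [604, 248, 9])]
side cup_medium_floor [(0.81, [405, 254, 8])]
side cup_small_floor [(0.89, [502, 251, 8])]
side caddy [(0.84, [500, 252, 3])]
```

View pics/scene0.png

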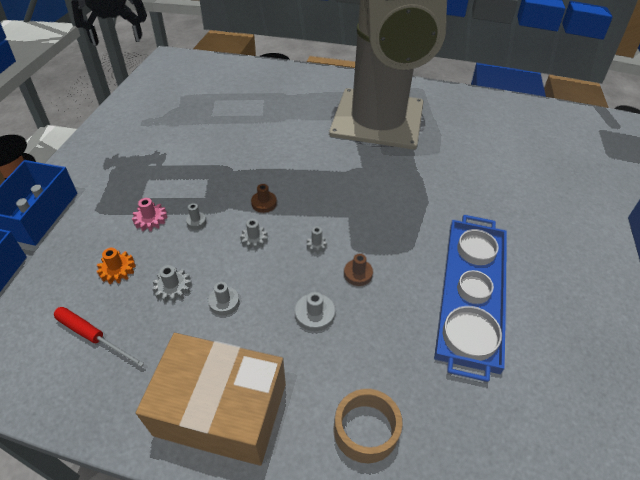

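View pics/side0.png

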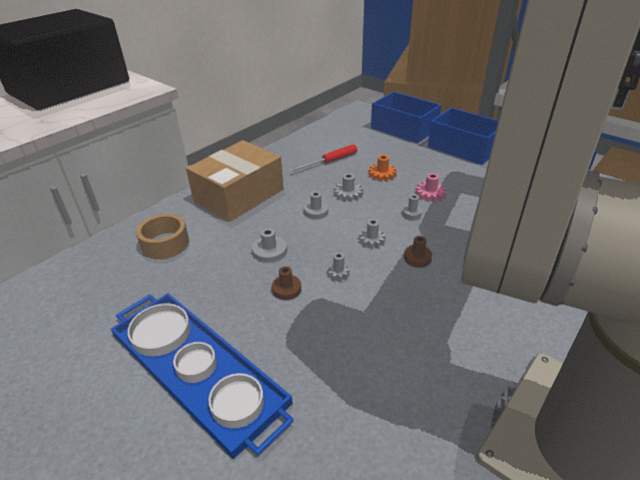

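The scene picture shows the steel toothed gears: large at px (171,283), medium at (253,234) and small at (316,238). The cups are medium at (478,246), small at (476,287) and large at (472,333). The orange, pink and brown parts, the smooth wheels and the box at (215,395) are all to be avoided. The side picture agrees with this. I'll square the tool up and move over the large gear.

```bash
python3 -m handwheel '[[1,0,0,0,0,0,0.116],[1,0,0,0,0,0,0.116],[1,0,0,0,0,0,0.116],[1,3.4,-2.2,0,0,0,0],[1,3.4,-2.2,0,0,0,0],[1,3.4,-2.2,0,0,0,0],[1,3.4,-2.2,0,0,0,0],[1,3.4,-2.2,0,0,0,0],[1,3.4,-2.2,0,0,0,0],[1,3.4,-2.2,0,0,0,0],[1,3.4,-2.2,0,0,0,0],[1,3.4,-2.2,0,0,0,0]]' 60
cat > h.py <<'E'
from bench import *
import cv2,numpy as np
from scipy.optimize import least_squares
def proj(p,X):
    c=p["R"]@np.asarray(X,float)+p["t"];s=c[:2]/c[2];s=s*(1+p["k1"]*(s@s));return (p["intrinsics"]@[s[0],s[1],1])[:2]
def topt(p,uv,z):
    return least_squares(lambda a:proj(p,[a[0],a[1],z])-uv,[500,0],x_scale=100).x
def look(name,q,save=None):
    p=snapshot(name)
    if save: cv2.imwrite("pics/"+save,p["image"][:,:,::-1])
    print(name,q,[(round(d["conf"],2),np.round(d["location"],1).tolist()) for d in place_of(p,q)])
    return p
def pose():
    s=sense();print(round(s['time'],2),np.round(s['tool_pos'],1),np.round(s['tcp_rot'],1),round(s['finger_gap'],1),np.round(s['ft_force'],1))
E
```

```text
time: 2.1
tool_pos: [512.1, -364.7, 248.4]
tcp_rot: [180.0, -0.0, -0.0]
ft_force: [0.0, -0.6, 0.8]
finger_gap: 85.4
grip_force: 0.0
```

```bash
python3 -m handwheel '[[1,3.4,-2.2,0,0,0,0],[1,3.4,-2.2,0,0,0,0],[1,3.4,-2.2,0,0,0,0],[1,0,-1,0,0,0,0],[1,0,0,0,0,0,0]]'; python3 - <<'E'
from h import *
look("wrist","gear_large_center","w1.png");pose()
E
```

```text
time: 2.52
tool_pos: [614.1, -286.9, 247.0]
tcp_rot: [-179.9, 0.1, 0.2]
ft_force: [0.1, 0.4, -0.2]
finger_gap: 85.5
grip_force: 0.0
wrist gear_large_center [(0.97, [473.7, -410.0, 20.7]), (0.94, [610.7, -409.3, 24.8]), (0.58, [622.6, -285.2, 24.6])]
2.62 [ 612.2 -290.3  248.1] [180.   0.   0.] 85.7 [-0.6 -0.1  0.2]
```

View pics/w1.png

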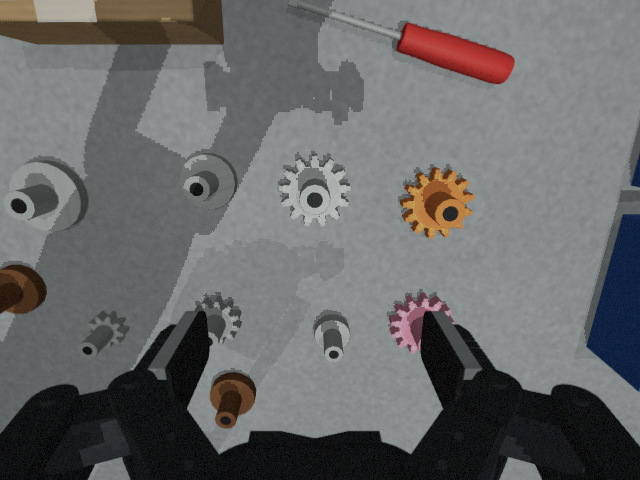

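The wrist view shows the large steel gear with its hub top at px (315,200). The smooth medium wheel is at (196,188), the orange gear at (437,202) and the box edge at (222,42), all clear of it. The small gear's hub top is at (88,350).

```bash
python3 - <<'E'
from h import *
p=snapshot("wrist")
g=p["image"][175:225,290:340].mean(2)
c=cv2.HoughCircles(cv2.medianBlur(cv2.cvtColor(p["image"],cv2.COLOR_RGB2GRAY),3)[170:230,285:345],cv2.HOUGH_GRADIENT,1,5,param1=100,param2=12,minRadius=5,maxRadius=20)
print(c[0][:4] if c is not None else None, "+(285,170)")
print("L",topt(p,(315,200),48),"S",topt(p,(88,350),48),"box",topt(p,(222,42),0))
P=snapshot("scene");print("L scene",topt(P,(169,267),48))
cv2.imwrite("pics/c1.png",cv2.resize(P["image"][180:350,100:360,::-1],None,fx=3,fy=3,interpolation=3))
E
```

```text
[[25.5 20.5 14. ]
 [21.5 29.5 19.4]] +(285,170)
L [ 621.36528057 -290.87724994] S [464.91351886 -58.46126738] box [ 755.12616633 -207.4079949 ]
L scene [ 614.70028201 -285.00613994]
```

View pics/c1.png

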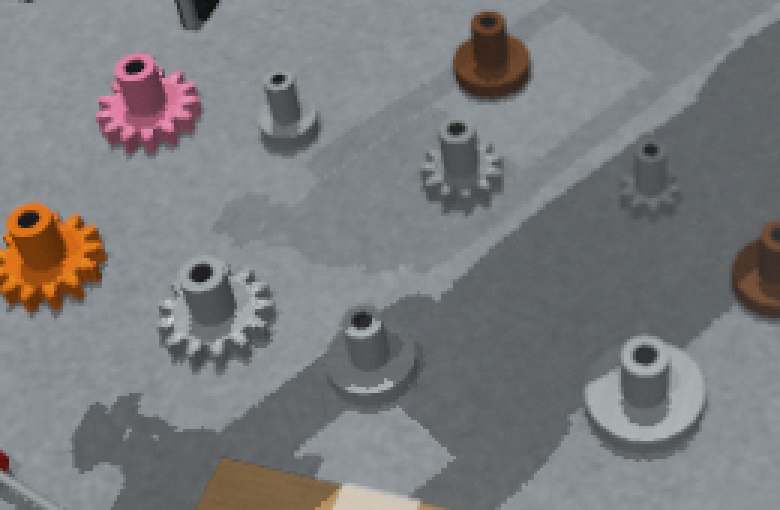

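The crop gives the hub tops in the scene image: large at (167,271), medium at (252,223) and small at (317,230). Now I'll descend on the large gear.

```bash
python3 - <<'E'
from h import *
P=snapshot("scene")
for n,u in(("L",(167.3,270.7)),("M",(252.3,223.3)),("S",(317,230))):print(n,topt(P,u,48))
E
python3 -m handwheel '[[1,0.9,0,3.5,0,0,0],[1,0,0,3.5,0,0,0],[1,0,0,3.5,0,0,0],[1,0,0,3.5,0,0,0],[1,0,0,3.0,0,0,0],[1,0,0,2.2,0,0,0],[1,0,0,1.5,0,0,0],[1,0,0,0.5,0,0,0],[1,0,0,0,0,0,0],[1,0,0,0,0,0,0]]'
python3 -m handwheel '[[-1,0,0,0,0,0,0],[-1,0,0,0,0,0,0],[-1,0,0,0,0,0,0],[-1,0,0,0,0,0,0],[-1,0,0,0,0,0,0],[-1,0,0,0,0,0,0],[-1,0,0,0,0,0,0],[-1,0,0,0,0,0,0],[-1,0,0,0,0,0,0],[-1,0,0,0,0,0,0]]'
```

```text
L [ 623.06892208 -284.42269187]
M [ 478.54165161 -175.30618741]
S [466.14692015 -52.00490451]
time: 3.6
tool_pos: [622.2, -291.2, 38.0]
tcp_rot: [179.9, -0.1, -0.1]
ft_force: [0.5, -0.2, -1.0]
finger_gap: 85.5
grip_force: 0.0
time: 4.43
tool_pos: [622.2, -290.2, 37.3]
tcp_rot: [180.0, -0.1, -0.0]
ft_force: [-1.0, 3.0, 4.9]
finger_gap: 26.2
grip_force: 59.7
```

```bash
python3 -m handwheel '[[-1,0,0,-1,0,0,0],[-1,0,0,-2,0,0,0],[-1,0,0,-3,0,0,0],[-1,0,0,-3,0,0,0],[-1,0,-1,-3,0,0,0],[-1,0,-2,0,0,0,0],[-1,0,-3,0,0,0,0],[-1,0,-3.5,0,0,0,0],[-1,0,-3.5,0,0,0,0],[-1,0,-3.5,0,0,0,0],[-1,0,-3.5,0,0,0,0],[-1,0,-3.5,0,0,0,0]]'
python3 -m handwheel '[[-1,-0.2,-3.5,0,0,0,0],[-1,-0.2,-3.5,0,0,0,0],[-1,-0.2,-3.5,0,0,0,0],[-1,-0.2,-3.5,0,0,0,0],[-1,-0.2,-3.5,0,0,0,0],[-1,-0.2,-3.5,0,0,0,0],[-1,-0.2,-3.5,0,0,0,0],[-1,-0.2,-2,0,0,0,0],[-1,0,-1,0,0,0,0],[-1,0,0,0,0,0,0]]'
python3 - <<'E'
from h import *
p=look("wrist","cup_large_floor","w2.png");pose()
for q in("cup_medium_floor","cup_small_floor"):print(q,[(d["conf"],d["location"]) for d in place_of(p,q)])
E
```

```text
time: 5.43
tool_pos: [620.8, -53.6, 156.1]
tcp_rot: [-180.0, 0.1, -0.0]
ft_force: [0.5, 1.3, -3.3]
finger_gap: 26.5
grip_force: 59.4
time: 6.27
tool_pos: [604.9, 222.0, 156.0]
tcp_rot: [-180.0, 0.0, 0.2]
ft_force: [0.6, 0.5, -3.4]
finger_gap: 26.1
grip_force: 59.5
wrist cup_large_floor [(0.56, [602.3, 247.7, 8.4]), (0.47, [610.1, 227.0, 142.8])]
6.37 [605.5 219.1 156. ] [179.9   0.    0. ] 26.5 [-0.6  0.3 -3.2]
cup_medium_floor [(0.82, [404.7, 251.0, 7.7])]
cup_small_floor []
```

View pics/w2.png

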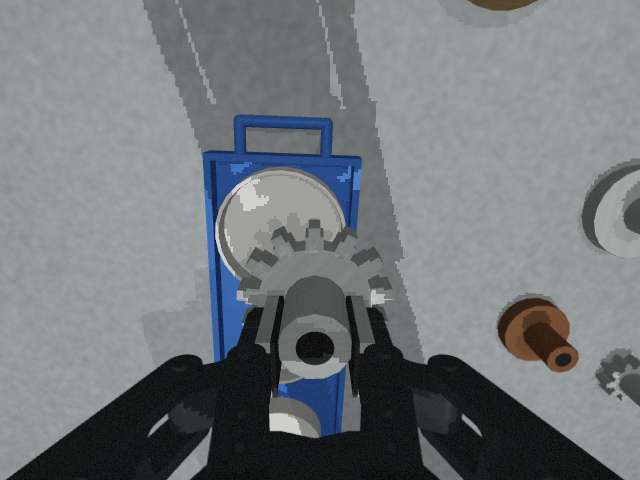

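The gear is held well at px (315,300). The large cup's rim runs from u = 215 to 346 with its top at v = 168. I'll compute the cup centre from the rim pixels.

```bash
python3 - <<'E'
from h import *
p=snapshot("wrist")
# fit rim circle (outer r=48, z=25) to left/right/top extremes
def f(a):
    th=np.linspace(0,2*np.pi,120);q=np.array([proj(p,[a[0]+48*np.cos(t),a[1]+48*np.sin(t),25]) for t in th])
    return [q[:,0].min()-215,q[:,0].max()-346,q[:,1].min()-168]
print("wrist",least_squares(f,[602,247],x_scale=10).x)
P=snapshot("scene")
for q,r in(("cup_large_floor",0),("cup_medium_floor",0),("cup_small_floor",0),("caddy",0)):
    print(q,[(round(d["conf"],2),np.round(d["location"],1)) for d in place_of(P,q)])
d=p["image"][:,:,:]
hsv=cv2.cvtColor(P["image"],cv2.COLOR_RGB2HSV)
m=((hsv[...,1]<40)&(hsv[...,2]>150)).astype(np.uint8);m[:,:440]=0;m[:,515:]=0;m[:225]=0;m[365:]=0
n,l,st,c=cv2.connectedComponentsWithStats(m)
for i in range(1,n):
    if st[i,4]>300: print(st[i],c[i],topt(P,c[i],17))
pose()
E
```

```text
wrist [604.4357608  242.42423427]
cup_large_floor [(0.67, array([599.9, 246.1,   8.9]))]
cup_medium_floor [(0.44, array([404.6, 252.1,  11.6]))]
cup_small_floor []
caddy []
6.77 [605.9 219.1 156.3] [ 1.8e+02 -0.0e+00 -1.0e-01] 25.9 [ 0.7  1.6 -3.7]
```

```bash
python3 -m handwheel '[[-1,-0.3,-2.7,0,0,0,0],[-1,0,0,3,0,0,0],[-1,0,0,3,0,0,0],[-1,0,0,2,0,0,0],[-1,0,0,1,0,0,0],[-1,0,0,0.7,0,0,0],[-1,0,0,0.6,0,0,0],[-1,0,0,0.5,0,0,0],[-1,0,0,0.1,0,0,0],[-1,0,0,0.1,0,0,0],[-1,0,0,0,0,0,0],[-1,0,0,0,0,0,0]]'
python3 - <<'E'
from h import *
P=snapshot("side");cv2.imwrite("pics/s2.png",cv2.resize(P["image"][240:460,60:330,::-1],None,fx=2.5,fy=2.5))
pose()
E
```

```text
time: 7.77
tool_pos: [603.3, 247.0, 47.3]
tcp_rot: [-180.0, -0.1, -0.0]
ft_force: [0.6, -1.4, -2.7]
finger_gap: 26.2
grip_force: 59.8
7.82 [603.2 247.   47.2] [-1.8e+02 -1.0e-01 -0.0e+00] 26.4 [-0.2  0.2 -2.7]
```

View pics/s2.png

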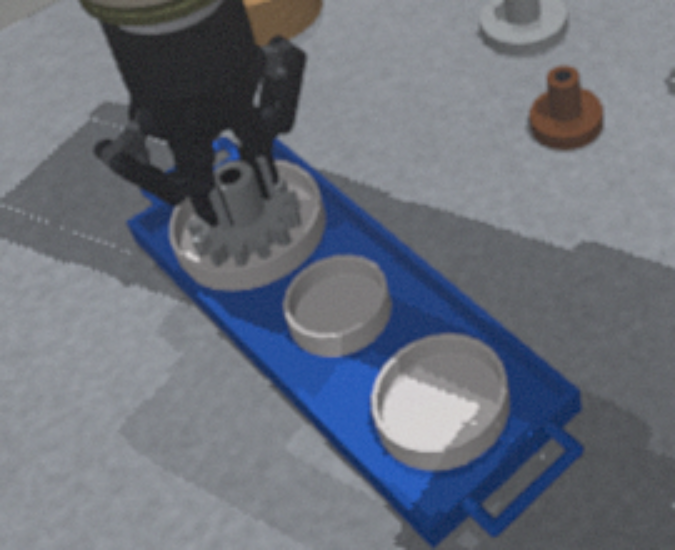

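The gear sits inside the large cup around crop (245,215), just above the floor. I'll lower it the last bit, release and retreat.

```bash
python3 -m handwheel '[[-1,0,0,0.1,0,0,0],[-1,0,0,0.1,0,0,0],[-1,0,0,0,0,0,0]]'
python3 -m handwheel '[[1,0,0,0,0,0,0],[1,0,0,0,0,0,0],[1,0,0,0,0,0,0],[1,0,0,0,0,0,0],[1,0,0,0,0,0,0],[1,0,0,0,0,0,0],[1,0,0,-1,0,0,0],[1,0,0,-2,0,0,0],[1,0,0,-3,0,0,0],[1,0,0,-3,0,0,0],[1,0,0,-3,0,0,0],[1,0,0,0,0,0,0]]'
```

```text
time: 8.07
tool_pos: [603.3, 247.1, 46.3]
tcp_rot: [-180.0, -0.1, -0.0]
ft_force: [-5.5, -2.2, 9.5]
finger_gap: 26.4
grip_force: 61.2
time: 9.07
tool_pos: [606.5, 248.1, 173.7]
tcp_rot: [-179.8, -0.7, -0.0]
ft_force: [0.1, 0.7, 1.1]
finger_gap: 85.4
grip_force: 0.0
```

```bash
python3 -m handwheel '[[1,-1,2,0,0,0,0],[1,-1,3.5,0,0,0,0],[1,-1,3.7,0,0,0,0],[1,-1,3.7,0,0,0,0],[1,-1,3.7,0,0,0,0],[1,-1,3.7,0,0,0,0],[1,-1,3.7,0,0,0,0],[1,-1,3.7,0,0,0,0],[1,-1,3.7,0,0,0,0],[1,-1,3.7,0,0,0,0],[1,-1,3.7,0,0,0,0],[1,-1,2.5,0,0,0,0]]'
python3 -m handwheel '[[1,-0.4,1,0,0,0,0],[1,0,0,0,0,0,0]]'
python3 - <<'E'
from h import *
p=look("wrist","gear_medium_center","w3.png");pose()
E
```

```text
time: 10.07
tool_pos: [482.0, -169.1, 165.3]
tcp_rot: [179.9, -0.1, -0.1]
ft_force: [0.3, 0.2, -0.4]
finger_gap: 85.5
grip_force: 0.0
time: 10.23
tool_pos: [478.0, -178.3, 164.9]
tcp_rot: [180.0, -0.0, -0.2]
ft_force: [-0.0, 0.2, -0.0]
finger_gap: 85.3
grip_force: 0.0
wrist gear_medium_center [(0.82, [473.1, -179.3, 23.7])]
10.33 [ 478.8 -175.8  164.7] [-1.8e+02 -0.0e+00 -1.0e-01] 85.0 [ 0.6  0.7 -0.5]
```

View pics/w3.png

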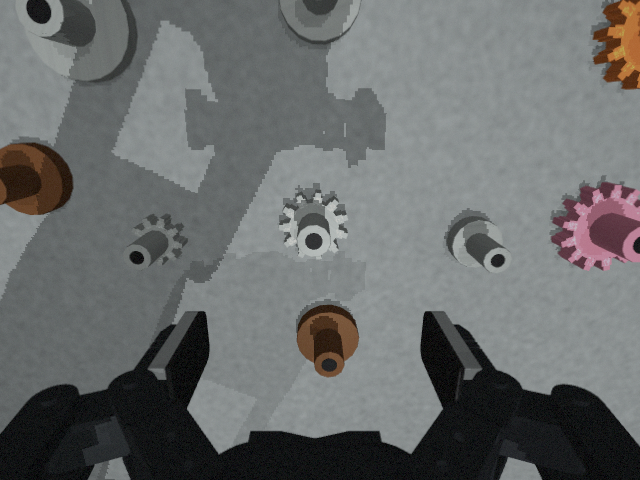

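The wrist view shows the medium gear's hub top at px (314,240), centred between the fingers. The small gear's hub top is at (137,257).

```bash
python3 - <<'E'
from h import *
p=snapshot("wrist");print(topt(p,(314,240.5),48),topt(p,(137,257),48));pose()
E
```

```text
[ 478.44921772 -175.65572954] [466.50060871 -52.6516288 ]
10.38 [ 479.  -175.3  164.6] [-180.   -0.    0.] 85.2 [ 0.4 -0.6  0.2]
```

```bash
python3 -m handwheel '[[1,0,0,3,0,0,0],[1,0,0,3,0,0,0],[1,0,0,3,0,0,0],[1,0,0,2,0,0,0],[1,0,0,1.3,0,0,0],[1,0,0,0.5,0,0,0],[1,0,0,0,0,0,0],[1,0,0,0,0,0,0]]'
python3 -m handwheel '[[-1,0,0,0,0,0,0],[-1,0,0,0,0,0,0],[-1,0,0,0,0,0,0],[-1,0,0,0,0,0,0],[-1,0,0,0,0,0,0],[-1,0,0,0,0,0,0],[-1,0,0,0,0,0,0],[-1,0,0,0,0,0,0],[-1,0,0,0,0,0,0],[-1,0,0,0,0,0,0]]'
python3 -m handwheel '[[-1,0,0,-1,0,0,0],[-1,0,0,-2,0,0,0],[-1,0,0,-3,0,0,0],[-1,0,0,-3,0,0,0],[-1,0,-1,-3,0,0,0],[-1,0,-2,0,0,0,0],[-1,0,-3,0,0,0,0],[-1,0,-3.5,0,0,0,0],[-1,0,-3.5,0,0,0,0],[-1,0,-3.5,0,0,0,0],[-1,0,-3.5,0,0,0,0],[-1,0,-3,0,0,0,0]]'
```

```text
time: 11.05
tool_pos: [479.3, -175.4, 36.9]
tcp_rot: [180.0, -0.0, 0.1]
ft_force: [-0.4, -0.1, 0.0]
finger_gap: 85.5
grip_force: 0.0
time: 11.88
tool_pos: [479.1, -176.5, 37.0]
tcp_rot: [180.0, -0.1, -0.0]
ft_force: [-1.2, 0.0, 5.3]
finger_gap: 22.5
grip_force: 58.7
time: 12.88
tool_pos: [477.9, 55.9, 156.6]
tcp_rot: [-180.0, 0.0, 0.0]
ft_force: [-0.0, -0.3, -1.7]
finger_gap: 22.0
grip_force: 59.0
```

```bash
python3 -m handwheel '[[-1,-1,-3,0,0,0,0],[-1,-1,-3,0,0,0,0],[-1,-1,-3,0,0,0,0],[-1,-1,-3,0,0,0,0],[-1,-1,-3,0,0,0,0],[-1,-1,-2.5,0,0,0,0],[-1,-1,-1.5,0,0,0,0],[-1,-0.4,-0.6,0,0,0,0],[-1,0,0,0,0,0,0],[-1,0,0,0,0,0,0]]'
python3 - <<'E'
from h import *
look("wrist","cup_medium_floor","w4.png");look("scene","cup_medium_floor");look("side","cup_medium_floor");pose()
E
```

```text
time: 13.72
tool_pos: [404.7, 249.5, 156.3]
tcp_rot: [180.0, -0.0, 0.0]
ft_force: [-0.2, -0.0, -1.4]
finger_gap: 22.3
grip_force: 59.0
wrist cup_medium_floor [(0.84, [402.8, 251.2, 6.2])]
scene cup_medium_floor []
side cup_medium_floor [(0.81, [400.5, 255.3, 8.0])]
14.02 [405.1 249.1 156.3] [ 1.8e+02  0.0e+00 -1.0e-01] 22.4 [-1.3  0.3 -1.1]
```

View pics/w4.png

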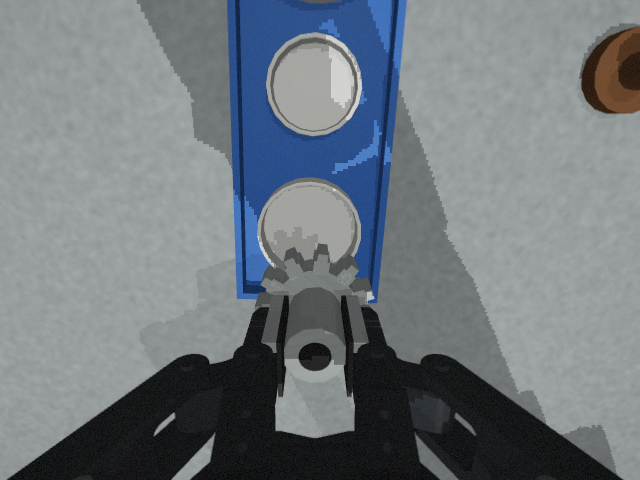

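The wrist view shows the medium cup's rim at u = 258..361 with its top at v = 178. The small cup's rim is at u = 267..362 and v = 33..136.

```bash
python3 - <<'E'
from h import *
p=snapshot("wrist")
def fit(r,e,g):
    th=np.linspace(0,2*np.pi,120)
    def f(a):
        q=np.array([proj(p,[a[0]+r*np.cos(t),a[1]+r*np.sin(t),25]) for t in th])
        return [v-w for v,w in zip([q[:,0].min(),q[:,0].max(),q[:,1].min(),q[:,1].max()],e) if w is not None]
    s=least_squares(f,g,x_scale=10);return s.x,s.fun
print(fit(38,[258,361,178,None],[404,250]));print(fit(31,[267,362,33,136],[503,250]));pose()
E
```

```text
(array([406.90708773, 252.54554693]), array([-1.4500988 ,  1.44868402,  0.12507423]))
(array([503.09693122, 248.753427  ]), array([-1.21089156,  1.20971008, -0.8378474 ,  1.08475439]))
14.07 [405.  249.3 156.3] [ 1.8e+02  0.0e+00 -1.0e-01] 22.2 [-0.7 -0.5 -1.4]
```

```bash
python3 -m handwheel '[[-1,0,-0.2,0,0,0,0],[-1,0,0,3,0,0,0],[-1,0,0,3,0,0,0],[-1,0,0,2,0,0,0],[-1,0,0,1,0,0,0],[-1,0,0,0.7,0,0,0],[-1,0,0,0.6,0,0,0],[-1,0,0,0.5,0,0,0],[-1,0,0,0.1,0,0,0],[-1,0,0,0.1,0,0,0],[-1,0,0,0,0,0,0],[-1,0,0,0,0,0,0]]'
python3 -m handwheel '[[-1,0,0,0.1,0,0,0],[-1,0,0,0,0,0,0]]'
python3 - <<'E'
from h import *
P=snapshot("side");cv2.imwrite("pics/s3.png",cv2.resize(P["image"][240:460,60:330,::-1],None,fx=2.5,fy=2.5))
pose()
E
```

```text
time: 15.07
tool_pos: [405.2, 252.2, 47.1]
tcp_rot: [-180.0, -0.1, -0.0]
ft_force: [0.1, 0.6, -1.0]
finger_gap: 22.5
grip_force: 59.0
time: 15.23
tool_pos: [405.3, 252.2, 46.1]
tcp_rot: [-180.0, -0.1, -0.0]
ft_force: [0.8, -0.8, 2.6]
finger_gap: 22.6
grip_force: 59.4
15.28 [405.3 252.2  46. ] [-1.8e+02 -1.0e-01 -0.0e+00] 22.3 [-0.6  1.   3. ]
```

View pics/s3.png

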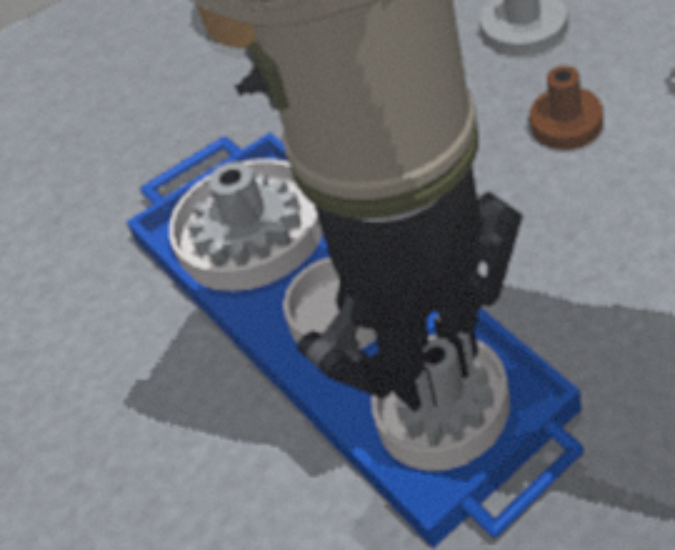

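The large gear lies flat in its cup, and the medium gear touches the floor of its own cup around crop (440,400). I'll release it and go for the small gear.

```bash
python3 -m handwheel '[[1,0,0,0,0,0,0],[1,0,0,0,0,0,0],[1,0,0,0,0,0,0],[1,0,0,0,0,0,0],[1,0,0,0,0,0,0],[1,0,0,0,0,0,0],[1,0,0,-1,0,0,0],[1,0,0,-2,0,0,0],[1,0,0,-3,0,0,0],[1,0,0,-3,0,0,0],[1,0,0,-3,0,0,0],[1,0,0,0,0,0,0]]'
python3 -m handwheel '[[1,0.5,2,0,0,0,0],[1,0.6,3.5,0,0,0,0],[1,0.6,3.7,0,0,0,0],[1,0.6,3.7,0,0,0,0],[1,0.6,3.7,0,0,0,0],[1,0.6,3.7,0,0,0,0],[1,0.6,3.7,0,0,0,0],[1,0.6,3.5,0,0,0,0],[1,0.7,2,0,0,0,0],[1,0.7,1.1,0,0,0,0],[1,0,0,0,0,0,0],[1,0,0,0,0,0,0]]'
python3 - <<'E'
from h import *
look("wrist","gear_small_center","w5.png");pose()
E
```

```text
time: 16.28
tool_pos: [408.1, 253.6, 173.2]
tcp_rot: [-179.7, -0.6, -0.0]
ft_force: [1.7, 0.2, 1.0]
finger_gap: 85.2
grip_force: 0.0
time: 17.28
tool_pos: [465.8, -53.9, 165.5]
tcp_rot: [-180.0, 0.0, -0.1]
ft_force: [-0.9, -0.3, 0.6]
finger_gap: 85.4
grip_force: 0.0
wrist gear_small_center [(0.79, [465.7, -50.5, 25.3])]
17.38 [465.4 -52.9 165.2] [-180.    0.    0.] 85.1 [ 0.  -0.4  0.5]
```

View pics/w5.png

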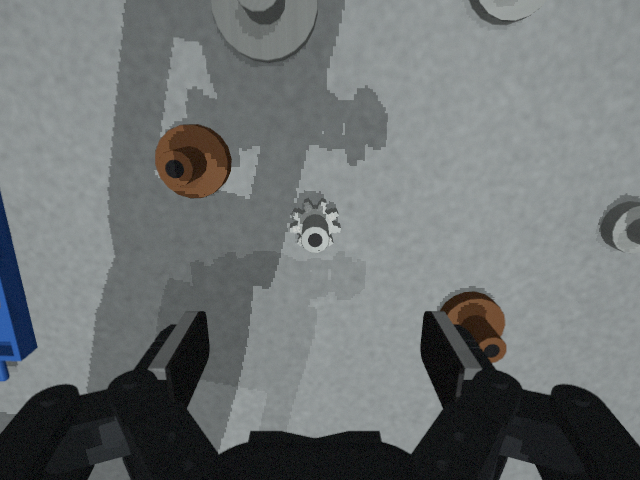

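The small gear's hub top is at px (315,240), dead centre between the fingers. The brown wheels at (193,160) and (475,320) are clear of them.

```bash
python3 -m handwheel '[[1,0,0,3,0,0,0],[1,0,0,3,0,0,0],[1,0,0,3,0,0,0],[1,0,0,2,0,0,0],[1,0,0,1.3,0,0,0],[1,0,0,0.5,0,0,0],[1,0,0,0,0,0,0],[1,0,0,0,0,0,0]]'
python3 -m handwheel '[[-1,0,0,0,0,0,0],[-1,0,0,0,0,0,0],[-1,0,0,0,0,0,0],[-1,0,0,0,0,0,0],[-1,0,0,0,0,0,0],[-1,0,0,0,0,0,0],[-1,0,0,0,0,0,0],[-1,0,0,0,0,0,0],[-1,0,0,0,0,0,0],[-1,0,0,0,0,0,0],[-1,0,0,0,0,0,0]]'
python3 -m handwheel '[[-1,0,0,-1,0,0,0],[-1,0,0,-2,0,0,0],[-1,0,0,-3,0,0,0],[-1,0,0,-3,0,0,0],[-1,0,-1,-3,0,0,0],[-1,0,-2,0,0,0,0],[-1,0,-3,0,0,0,0],[-1,0,-3.5,0,0,0,0],[-1,0,-3.5,0,0,0,0],[-1,0,-3.5,0,0,0,0],[-1,0,-2,0,0,0,0],[-1,0,0,0,0,0,0]]'
```

```text
time: 18.05
tool_pos: [465.9, -53.4, 37.9]
tcp_rot: [-180.0, -0.0, 0.1]
ft_force: [-0.4, -0.7, -0.1]
finger_gap: 85.7
grip_force: 0.0
time: 18.97
tool_pos: [466.0, -54.2, 37.8]
tcp_rot: [180.0, -0.0, -0.0]
ft_force: [-1.2, 0.1, 6.4]
finger_gap: 18.2
grip_force: 58.5
time: 19.97
tool_pos: [465.1, 134.4, 157.7]
tcp_rot: [-179.9, 0.0, 0.2]
ft_force: [0.8, -0.6, -1.9]
finger_gap: 18.0
grip_force: 58.8
```

```bash
python3 -m handwheel '[[-1,1,-3,0,0,0,0],[-1,1,-3,0,0,0,0],[-1,1,-3,0,0,0,0],[-1,0.7,-2,0,0,0,0],[-1,0,-0.7,0,0,0,0],[-1,0,0,0,0,0,0],[-1,0,0,0,0,0,0],[-1,0,0,0,0,0,0]]'
python3 - <<'E'
from h import *
look("wrist","cup_small_floor","w6.png");look("scene","cup_small_floor");look("side","cup_small_floor");pose()
E
```

```text
time: 20.63
tool_pos: [502.4, 246.5, 157.1]
tcp_rot: [180.0, 0.0, -0.1]
ft_force: [-0.4, -0.6, -1.9]
finger_gap: 18.2
grip_force: 59.0
wrist cup_small_floor [(0.59, [498.6, 248.8, 10.9])]
scene cup_small_floor [(0.73, [505.3, 250.5, 8.7])]
side cup_small_floor [(0.62, [504.8, 254.2, 12.7])]
20.93 [502.7 247.3 157.4] [-1.8e+02 -0.0e+00 -1.0e-01] 18.5 [-0.2 -1.  -0.7]
```

View pics/w6.png

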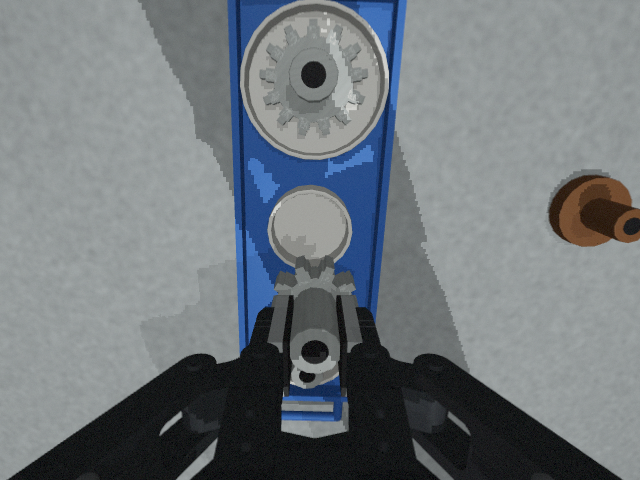

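The large gear is flat and centred in its cup at px (314,75). The small cup's rim spans u = 268..351, so a 3 mm shift in y is enough. Lowering now.

```bash
python3 -m handwheel '[[-1,0.1,-0.3,0,0,0,0],[-1,0,0,3,0,0,0],[-1,0,0,3,0,0,0],[-1,0,0,2,0,0,0],[-1,0,0,1,0,0,0],[-1,0,0,0.7,0,0,0],[-1,0,0,0.5,0,0,0],[-1,0,0,0.4,0,0,0],[-1,0,0,0.1,0,0,0],[-1,0,0,0.1,0,0,0],[-1,0,0,0,0,0,0],[-1,0,0,0,0,0,0]]'
python3 -m handwheel '[[-1,0,0,0.1,0,0,0],[-1,0,0,0,0,0,0]]'
```

```text
time: 21.93
tool_pos: [504.2, 251.1, 50.1]
tcp_rot: [-180.0, -0.1, -0.0]
ft_force: [-0.2, -0.4, -1.2]
finger_gap: 18.1
grip_force: 58.9
time: 22.1
tool_pos: [503.9, 250.9, 48.6]
tcp_rot: [-180.0, -0.0, -0.0]
ft_force: [0.1, -0.1, -0.7]
finger_gap: 18.5
grip_force: 58.9
```

```bash
python3 -m handwheel '[[-1,0,0,0.1,0,0,0],[-1,0,0,0.1,0,0,0],[-1,0,0,0,0,0,0]]'
python3 -m handwheel '[[1,0,0,0,0,0,0],[1,0,0,0,0,0,0],[1,0,0,0,0,0,0],[1,0,0,0,0,0,0],[1,0,0,0,0,0,0],[1,0,0,0,0,0,0],[1,0,0,-1,0,0,0],[1,0,0,-2,0,0,0],[1,0,0,-3,0,0,0],[1,0,0,-3,0,0,0],[1,0,0,-3,0,0,0],[1,0,0,0,0,0,0]]'
python3 -m handwheel '[[1,0,3,0,0,0,0],[1,0,3,0,0,0,0],[1,0,3,0,0,0,0],[1,0,3,0,0,0,0],[1,0,3,0,0,0,0],[1,0,3,0,0,0,0],[1,0,3,0,0,0,0],[1,0,3,0,0,0,0],[1,0,0,0,0,0,0],[1,0,0,0,0,0,0],[1,0,0,0,0,0,0],[1,0,0,0,0,0,0]]'
python3 - <<'E'
from h import *
P=snapshot("side");S=snapshot("scene");pose()
a=cv2.resize(P["image"][130:460,80:450,::-1],(500,446));b=cv2.resize(S["image"][170:390,100:530,::-1],(780,399))
cv2.imwrite("pics/f1.png",cv2.resize(P["image"][120:460,90:480,::-1],None,fx=1.7,fy=1.7));cv2.imwrite("pics/f2.png",b)
E
```

```text
time: 22.35
tool_pos: [503.9, 251.0, 46.9]
tcp_rot: [-180.0, -0.0, -0.0]
ft_force: [-1.6, -1.0, 4.6]
finger_gap: 18.3
grip_force: 59.6
time: 23.35
tool_pos: [507.4, 252.4, 174.8]
tcp_rot: [-179.8, -0.6, -0.0]
ft_force: [1.3, -0.3, 0.5]
finger_gap: 85.5
grip_force: 0.0
time: 24.35
tool_pos: [503.7, 11.8, 166.6]
tcp_rot: [-180.0, -0.0, 0.0]
ft_force: [-0.4, -0.0, -0.9]
finger_gap: 85.7
grip_force: 0.0
24.45 [503.6  12.  166.4] [-1.8e+02  0.0e+00  1.0e-01] 85.1 [ 0.5 -0.2 -0.5]
```

View pics/f1.png

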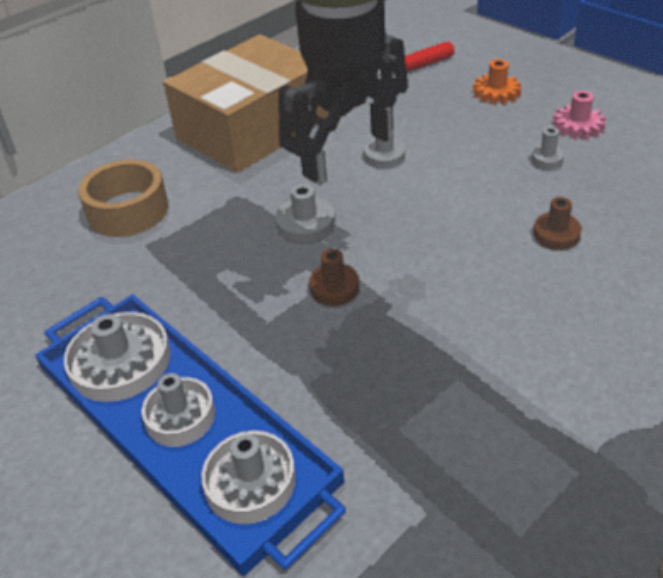

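View pics/f2.png

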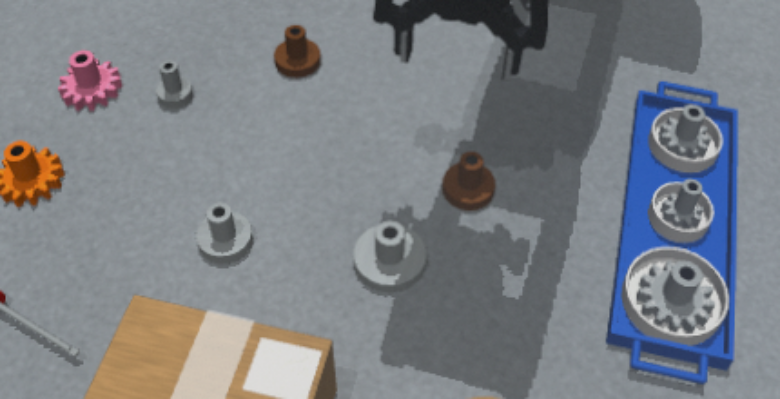

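Both pictures show the three gears flat and upright in their own cups; in the second they are at crop (690,135), (682,210) and (678,292). The smooth wheels and coloured look-alikes haven't moved, and the robot is clear of everything.

```bash
python3 -c "
from bench import hand_in
print(hand_in())"
```

```text
the job is handed in; nothing more can be done
None
```

The large, medium and small gears are each upright and flat in the cup of their own size, the belt wheels and coloured look-alikes were left where they stood, and the job was handed in at about 24.5 s.

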